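Set the side rail of a parcel taping machine to a parcel with its handwheel

ROBOT

A 6-joint arm with a two-finger parallel gripper is mounted at the origin on a cart in front of the work surface, level with it; the furniture and walls round the work are solid. World frame = base frame: x ahead of the robot, y to its left, z up, the work surface at z = 0. Lengths are in m, angles in rad, forces in N, time in s.
With the tool pointing down it reaches from about 0.35 to 0.95 m from the base axis. Payload 17.4 kg.
Tool frame: the origin (TCP) lies at the very end of the fingers, on their centre line; the grasp point (between the pads) lies 19 mm behind it; z points along the fingers, y is the line along which they close (so a half turn about z gives the same grasp; the last joint's range is limited). The gripper opens to 93 mm and grips with 3 to 60 N. Pads are 15 mm wide; open, the fingers measure 128 mm over their backs; the gripper's body (75 mm by 188 mm) begins 65 mm behind the grasp point.
Start: joints at [-1.221, 0.116, 1.442, -0, 1.584, -0.038], TCP at [0.255, -0.625, 0.219] pointing down, gripper open.
Joint ranges: [-2.83, 2.83], [-0.83, 2.19], [0.07, 2.5], [-1.14, 4.28], [0.01, 3], [-2.97, 2.97]. Speed limits (rad/s): [1.89, 1.89, 2.22, 3.14, 3.14, 3.14].

INTERFACE

Orientations are given as [roll, pitch, yaw] about the fixed x, y, z axes, in that order (R = Rz(yaw) Ry(pitch) Rx(roll)).
In Python, from workcell import * gives the robot as it stands. The module is installed in compiled form; this text tells all that it offers.
- The arm moves only by the tool drive_tool, never from a script. Its argument "rows" is a list of rows, each an object of numbers: "hand": the closure, from -1 (fully open) to 1 (shut); "dx", "dy", "dz": the shift along the tool's x, y, z in m; "ax", "ay", "az": the turn, a rotation vector about the tool's x, y, z in degrees. A call has 1 to 20 rows; each row shifts and turns the commanded pose from where the row before left it, along the tool's axes as they then stand; what a row does not reach is not made up. A row lasts 1/8 s, in which the tool goes at most 62.5 mm and 10.7 degrees, less where a joint would pass 70% of its speed; a pose out of reach is approached as far as the arm can. A call with a gripper value outside its range is refused whole. The fingers move at their own pace and stop on an object; "newtons" is the grip in N (left out, the last holds). Time passes only in rows, so rows that do not move let the fingers close. It gives the time, the measured TCP pose, the force, the opening and the grip force at its end, in the units of the state.
- read_state(): the state, without advancing time (a new reading comes with each control period).
- get_image(name): name is "scene" or "side" or "wrist"; returns the picture (480x640x3 uint8, red, green, blue); there is no depth.
- get_calibration(name): a dict with "fovy" (degrees; the focal length in pixels is half the picture's height over the tangent of half this angle, whatever the lens; pixels are square), "cx", "cy" (the principal point, pixels), "dist" ([k1, k2, p1, p2, k3] as OpenCV has them; the pictures are not rectified), "pose" (4x4, takes a point from camera to world coordinates). Camera axes: x right, y up, looking along -z (the intrinsics and any distortion apply to the point x, -y, -z); pixel columns grow to the right and rows downward; lengths in m; the calibration is good to about 2 mm. A picture is of the moment at which its call begins: read the wrist's pose just before it. get_calibration takes no time and is no camera call; for the wrist camera it gives the pose at the moment of the call.
- finish_job(): hands the job in; it is judged then, once.
The state is a dict: "t": time; "q": joint angles; "dq": joint speeds; "tau": joint torques, N m; "position": TCP position; "tool_rot": TCP orientation; "ft_force": force on the tool from outside, world axes, zero at the start; "wrist_torque": the same for the moment, N m; "grip_width": opening from 0.0 (shut) to 1.0 (fully open); "grip_force": force on a finger pad.
Only numpy, scipy, OpenCV 4.12 (cv2) and the standard library are available. Lean on these libraries where they do the work, as an engineer would, in place of code of your own. Each camera call takes 0.05 s, during which the arm holds its last target. There are 200 camera calls.

TASK

Set the taping machine up for the small brown parcel: stand the parcel on the rollers between the two side rails, on the same side as it stands now and lengthwise along the back rail, and let go of it. Crank the handwheel clockwise until the moving rail presses the parcel snugly flat against the back rail, without crushing it, then back the wheel off by one mark of its dial (30 degrees) so that the parcel has about 5 mm of running clearance. Move the rail only by its wheel, and leave the other things on the table alone.

Things in the scene. Friction and masses are not known exactly. Their poses are not given: they have to be found in the camera images.
- parcel: Small brown cardboard parcel, 65 x 135 x 92 mm, loose, 0.11 to 0.23 kg, on the table right of the machine. Its x axis points up (92 mm), y runs along its length (135 mm), z across its thickness (65 mm: grip it so from above). Origin: the middle of one 92 x 135 mm side.
- parcel_center (a point): Middle of the parcel, 46 mm above whatever it stands on; axes as the parcel.
- taper: Grey bench-top parcel taping machine, fixed. Origin on the table top; x to its back (away from the robot), y to its left, z up. Roller bed: top at z = 55 mm, x = -100 to 100, y = -80 to 200 mm. A taping head (320 mm high) overhangs it at y = 105 to 176 mm; put the parcel's middle at x about 15, y = 0 mm. Wheel console on the right: x = -40 to 106, y = -244 to -86, top z = 106 mm.
- back_rail_face (a point): Middle of the face of the fixed back rail, 20 mm above the rollers, at the machine's x = 55, y = 0 mm; axes as the machine. The face runs along y and looks to -x (to the robot). The rail's top is 41 mm above the rollers.
- side_rail: The moving aluminium rail at the front of the bed, parallel to the back rail, 41 mm high, 185 mm long and flared at the right end. Origin at the foot of its inner face; axes as the machine. Its carriage slides along x only, driven by the wheel and not to be pushed by hand; its bar is borne by two stiff springs (20 N per mm). 110 mm from the back rail with the wheel at 0.
- rail_face (a point): Point on the moving rail's inner face (which looks to +x), 20 mm above the rollers, facing back_rail_face; axes as the machine. Moves to +x, towards the back rail, 60 mm per clockwise turn of the wheel (9.55 mm per rad). Starts 98 to 110 mm from the back rail.
- handwheel (a joint): Handwheel angle, rad, 0 to 6.4; grows as it is turned clockwise (looking at its face), which closes the rail. Takes about 0.1 N m to turn; no spring, stays where it is left. Once the parcel is squeezed between the rails the torque rises by about 0.1 N m per 10 N of squeeze (19 N per 0.1 rad); over 80 N would crush it. The dial plate has twelve marks, 30 degrees apart.
- wheel_center (a point): Centre of the handwheel in its rim's plane; turns with it. z: the wheel's axis, out of the console, up and to the robot, 30 deg from vertical. Rim: 14 mm round bar, middle line at radius 56 mm, 41 mm clear of the console. Hub radius 13 mm, its top 20 mm below the rim plane. Three 10 mm spokes, at 0, 120, 240 deg from x (anticlockwise seen from outside), dip steeply from the rim to the hub.
- tape_roll: Bystander: roll of beige packing tape lying flat, 98 mm across, 48 mm high, behind the parcel.
- stapler: Bystander: red desk stapler, 36 x 150 x 53 mm, left of the machine.
- calculator: Bystander: dark pocket calculator, 140 x 85 x 18 mm, left of the machine.
- paste: Bystander: upright teal paste bottle, 43 mm across, 128 mm high, left of the machine.

How it is judged:
On the way, in this order (a step that is already met when the one before it is completed fails the run):
1. the parcel stands on the rollers between the rails, let go (z of parcel_center in the frame of taper between 0.097 and 0.106 m and y of parcel_center in the frame of taper between -0.04 and 0.04 m and x of parcel_center in the frame of back_rail_face below -0.03 m and x of parcel_center in the frame of rail_face above 0.03 m and angle between parcel's own x axis and vertical below 0.1 rad and contact force between parcel and the arm below 0.3 N and contact force between parcel and the fingers below 0.3 N), for 0.2 s.
2. the moving rail presses the parcel snugly flat against the back rail (contact force between side_rail and parcel above 3 N and x of parcel_center in the frame of back_rail_face above -0.0345 m and angle between the z axis of parcel and the x axis of taper, either way round below 0.04 rad), for 0.1 s.
At the end, for the whole second after the job is handed in: The parcel stands upright on the rollers, square and flush (2.5 mm) with the back rail, within 50 mm of the middle of the bed; the moving rail stands 5 mm clear of it (2 to 8 mm: one mark of the dial, give or take about half a mark); wheel and parcel at rest (x of parcel_center in the frame of rail_face between 0.0343 and 0.0403 m and x of parcel_center in the frame of back_rail_face above -0.0349 m and angle between the z axis of parcel and the x axis of taper, either way round below 0.05 rad and angle between parcel's own x axis and vertical below 0.1 rad and z of parcel_center in the frame of taper below 0.106 m and y of parcel_center in the frame of taper between -0.05 and 0.05 m and velocity of joint handwheel between -0.05 and 0.05 rad/s and linear speed of parcel below 0.02 m/s); the robot touches nothing.
It fails at once if the parcel is crushed between the rails (more than 80 N) (contact force between side_rail and parcel above 80 N).
It fails at once if a bystander is moved more than 20 mm (distance of any of tape_roll, stapler, calculator, paste from where it was at the start of the episode above 0.02 m).
It fails at once if the robot pushes the moving rail directly (more than 4 N) instead of cranking it (contact force between side_rail and the fingers above 4 N or contact force between side_rail and the arm above 4 N).
It also fails if it takes over 70 s, if anything falls off the work surface, if the arm or the gripper's body presses on something with over 40 N, if the wrist force passes 120 N, or if a joint passes its speed limit or range.

## Working session

There is one attempt and no reset: what is moved stays moved. The work goes in short steps, Python scripts to look and compute and a tool call to move; the robot and the scene stay as the last step left them, time stands still between calls to the robot, and variables do not carry over. Pictures are saved under pics/ and viewed, at most 10 in all, crops included, and the job is handed in when it is done.

Besides the shell and the picture viewer there is one more tool, called after "Emit:" in YAML: its name, and indented under it one key for each argument. drive_tool: Moves the arm, as the interface text tells. Its arguments: {"type":"object","properties":{"rows":{"type":"array","items":{"type":"object","properties":{"hand":{"type":"number"},"dx":{"type":"number"},"dy":{"type":"number"},"dz":{"type":"number"},"ax":{"type":"number"},"ay":{"type":"number"},"az":{"type":"number"}}}},"newtons":{"type":"number"}},"required":["rows"]}

```bash
mkdir -p pics
python3 - <<'E'
from workcell import *
import cv2,numpy as np
np.set_printoptions(precision=4,suppress=True)
s=read_state();print(s)
for n in ("scene","side","wrist"):
    c=get_calibration(n);print(n,c)
    cv2.imwrite(f"pics/{n}0.png",get_image(n)[:,:,::-1])
E
```

```text
{'t': 0.0, 'q': array([-1.2208,  0.1165,  1.4423, -0.    ,  1.584 , -0.0378]), 'dq': array([ 0.0015, -0.0007, -0.0003,  0.001 , -0.    , -0.0014]), 'tau': array([  0.0021, -72.1253, -62.2613,   0.0781,   0.0238,  -0.0001]), 'position': array([ 0.2552, -0.6247,  0.2179]), 'tool_rot': array([-3.1405, -0.    ,  0.3878]), 'ft_force': array([-0.1904, -0.3148, -0.1469]), 'wrist_torque': array([-0.0211, -0.0142,  0.0153]), 'grip_force': 0.0, 'grip_width': 1.0024109142741264}
scene {'fovy': 42.24718085156878, 'cx': 311.69992370754903, 'cy': 241.88102992019736, 'dist': array([-0.1017,  0.    ,  0.    ,  0.    ,  0.    ]), 'pose': array([[-0.5235,  0.6302, -0.5734, -0.3   ],
       [-0.852 , -0.3862,  0.3534,  0.5967],
       [ 0.0013,  0.6736,  0.7391,  1.1438],
       [ 0.    ,  0.    ,  0.    ,  1.    ]])}
side {'fovy': 47.42800748651866, 'cx': 317.71655376520846, 'cy': 249.57453424773564, 'dist': array([-0.056,  0.   ,  0.   ,  0.   ,  0.   ]), 'pose': array([[-0.9997,  0.0264, -0.0017,  0.5338],
       [-0.0191, -0.6767,  0.736 ,  1.0315],
       [ 0.0183,  0.7358,  0.677 ,  0.9529],
       [ 0.    ,  0.    ,  0.    ,  1.    ]])}
wrist {'fovy': 59.72174938086115, 'cx': 323.66319982185775, 'cy': 235.0029975100435, 'dist': array([-0.0758,  0.    ,  0.    ,  0.    ,  0.    ]), 'pose': array([[ 0.3789,  0.8862,  0.2667,  0.3292],
       [-0.9254,  0.363 ,  0.1087, -0.5949],
       [-0.0004, -0.288 ,  0.9576,  0.3839],
       [ 0.    ,  0.    ,  0.    ,  1.    ]])}
```

View pics/scene0.png

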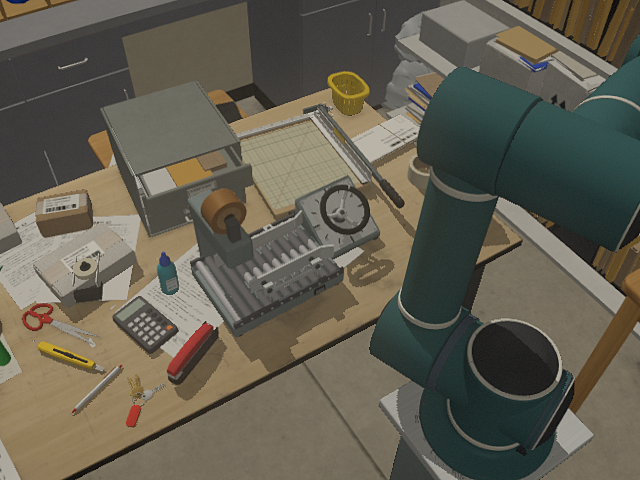

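View pics/side0.png

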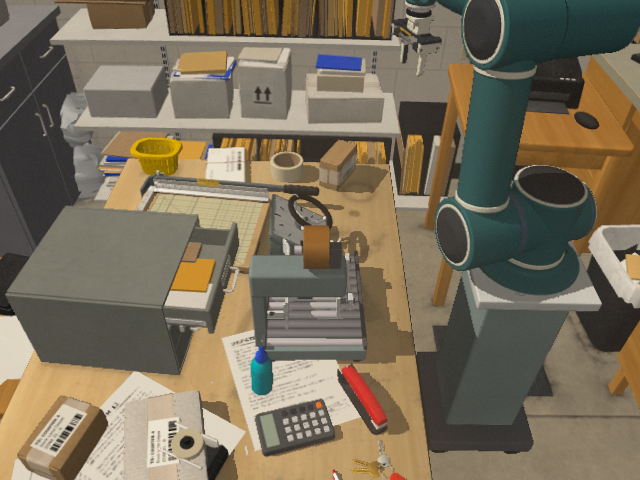

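View pics/wrist0.png

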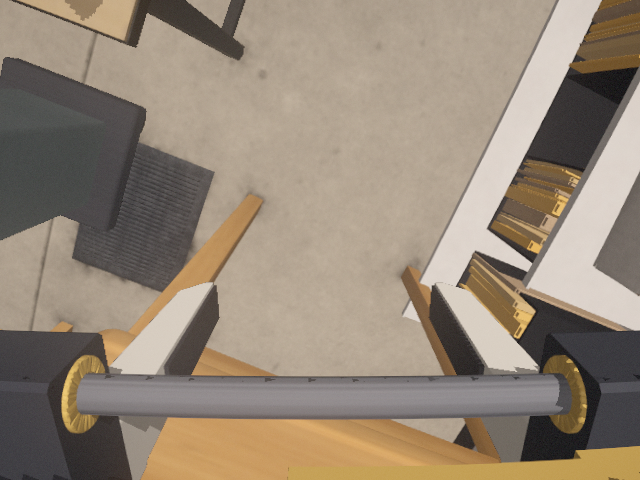

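The side view shows the parcel at about (338,165) and the tape roll at (285,165). The machine is at about (310,300) and its wheel at (310,212). In the scene view the wheel is at (345,208) and the bed at (265,270). The wrist view shows only floor. Next I'll write helpers and take enlarged crops.

```bash
cat > h.py <<'E'
from workcell import *
import cv2,numpy as np
np.set_printoptions(precision=4,suppress=True)
def K(c):
    f=240/np.tan(np.radians(c["fovy"])/2); return np.array([[f,0,c["cx"]],[0,f,c["cy"]],[0,0,1.]])
def rays(c,uv):
    u=cv2.undistortPoints(np.array(uv,float).reshape(-1,1,2),K(c),c["dist"]).reshape(-1,2)
    d=np.c_[u[:,0],-u[:,1],-np.ones(len(u))]@c["pose"][:3,:3].T
    return c["pose"][:3,3],d/np.linalg.norm(d,axis=1)[:,None]
def plane(c,uv,z):
    o,d=rays(c,uv); return o+d*((z-o[2])/d[:,2])[:,None]
def tri(cs,uvs):
    A=np.zeros((3,3));b=np.zeros(3)
    for c,uv in zip(cs,uvs):
        o,d=rays(c,[uv]);P=np.eye(3)-np.outer(d[0],d[0]);A+=P;b+=P@o
    return np.linalg.solve(A,b)
def proj(c,X):
    T=np.linalg.inv(c["pose"]);p=np.atleast_2d(X)@T[:3,:3].T+T[:3,3];p=p*[1,-1,-1]
    return cv2.projectPoints(p,np.zeros(3),np.zeros(3),K(c),c["dist"])[0].reshape(-1,2)
E
python3 - <<'E'
from h import *
a=cv2.imread("pics/side0.png");b=cv2.imread("pics/scene0.png")
A=cv2.resize(a[135:375,240:380],None,fx=2.5,fy=2.5,interpolation=cv2.INTER_CUBIC) # 350x600
B=cv2.resize(b[170:340,185:385],None,fx=2.2,fy=2.2,interpolation=cv2.INTER_CUBIC) # 440x374
o=np.zeros((600,800,3),np.uint8);o[:A.shape[0],:A.shape[1]]=A;o[:B.shape[0],352:352+B.shape[1]]=B
cv2.imwrite("pics/crop1.png",o)
c=get_calibration("side")
print(plane(c,[[338,150],[285,160]],.092))
E
```

```text
[[ 0.4851 -0.3352  0.092 ]
 [ 0.6357 -0.2756  0.092 ]]
```

View pics/crop1.png

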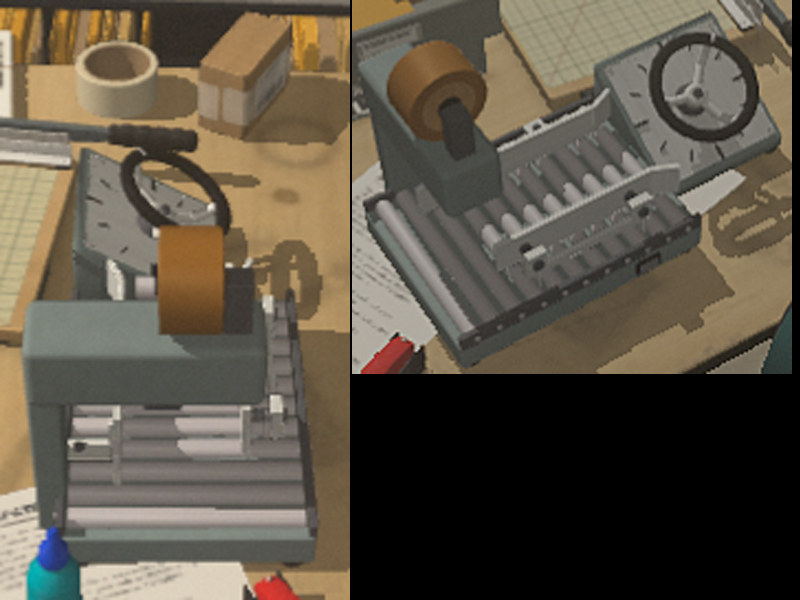

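Emit:
drive_tool:
  rows:
    - {"hand": -1, "dz": -0.05}
    - {"dx": 0.04, "dy": -0.018, "dz": -0.03}
    - {"dx": 0.04, "dy": -0.018, "dz": -0.03}
    - {"dx": 0.04, "dy": -0.018, "dz": -0.03}
    - {"dx": 0.04, "dy": -0.018}
    - {"dx": 0.04, "dy": -0.018}
    - {"dx": 0.04, "dy": -0.018}
    - {"dx": 0.04, "dy": -0.018}
    - {"dx": 0.04, "dy": -0.018}
    - {"dx": 0.04, "dy": -0.018}
    - {}

```text
validation failed for argument at $.ro...
```

Run:
```python
from h import *
s=read_state();print(s["t"],s["position"],s["tool_rot"])
c=get_calibration("wrist");im=get_image("wrist")[:,:,::-1]
np.save("w1.npy",c["pose"]);cv2.imwrite("pics/w1.png",im)
cv2.imwrite("pics/scene1.png",get_image("scene")[:,:,::-1])
```

```text
0.15 [ 0.2552 -0.6247  0.2181] [-3.1407 -0.      0.3878]
```

View pics/w1.png

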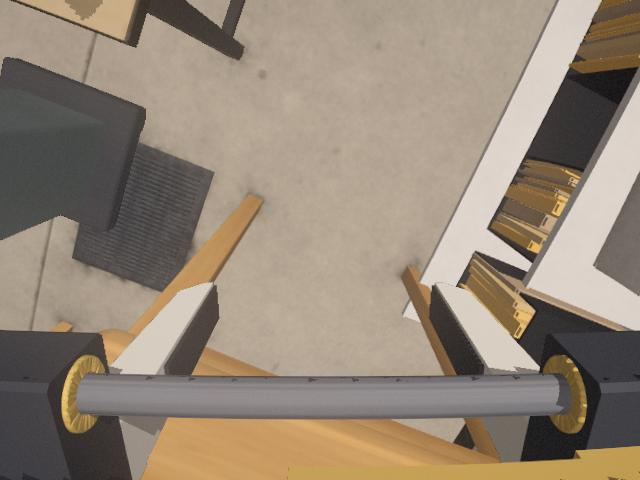

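The wrist view is unchanged, because the rows were refused before the arm moved. I'll send every field in each row.

Emit:
drive_tool:
  rows:
    - {"hand": -1, "dx": 0, "dy": 0, "dz": -0.05, "ax": 0, "ay": 0, "az": 0}
    - {"hand": -1, "dx": 0.04, "dy": -0.018, "dz": -0.03, "ax": 0, "ay": 0, "az": 0}
    - {"hand": -1, "dx": 0.04, "dy": -0.018, "dz": -0.03, "ax": 0, "ay": 0, "az": 0}
    - {"hand": -1, "dx": 0.04, "dy": -0.018, "dz": -0.03, "ax": 0, "ay": 0, "az": 0}
    - {"hand": -1, "dx": 0.04, "dy": -0.018, "dz": 0, "ax": 0, "ay": 0, "az": 0}
    - {"hand": -1, "dx": 0.04, "dy": -0.018, "dz": 0, "ax": 0, "ay": 0, "az": 0}
    - {"hand": -1, "dx": 0.04, "dy": -0.018, "dz": 0, "ax": 0, "ay": 0, "az": 0}
    - {"hand": -1, "dx": 0.04, "dy": -0.018, "dz": 0, "ax": 0, "ay": 0, "az": 0}
    - {"hand": -1, "dx": 0.04, "dy": -0.018, "dz": 0, "ax": 0, "ay": 0, "az": 0}
    - {"hand": -1, "dx": 0.04, "dy": -0.018, "dz": 0, "ax": 0, "ay": 0, "az": 0}
    - {"hand": -1, "dx": 0, "dy": 0, "dz": 0, "ax": 0, "ay": 0, "az": 0}
  newtons: 15

```text
t: 1.62
position: [0.5287, -0.3368, 0.3583]
tool_rot: [-3.141, -0.0, 0.391]
ft_force: [-0.7, 0.4, 0.7]
grip_width: 1.0
grip_force: 0.0
```

Run:
```python
from h import *
s=read_state();print(s["t"],s["position"],s["tool_rot"])
c=get_calibration("wrist");im=get_image("wrist")[:,:,::-1]
np.save("w1.npy",c["pose"]);cv2.imwrite("pics/w1.png",im)
print(proj(c,[[.485,-.335,.092],[.635,-.275,.048]]))
```

```text
1.625 [ 0.5287 -0.3368  0.3583] [-3.141  -0.      0.3908]
[[306.1301 225.6348]
 [307.8404  69.9915]]
```

View pics/w1.png

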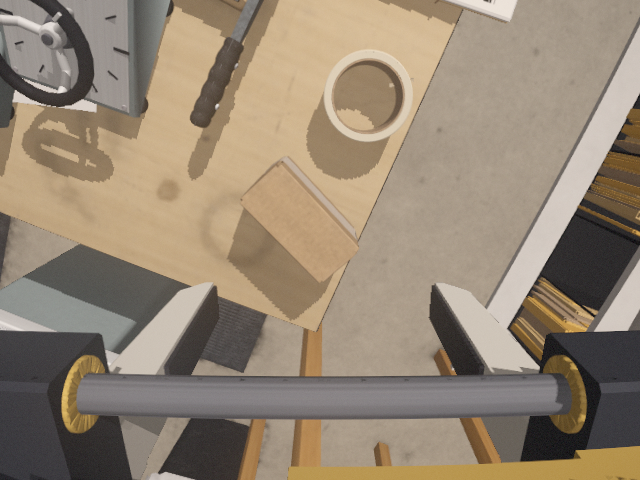

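The wrist view shows the parcel's top face with corners near (286,163), (241,200), (320,283) and (357,246). The tape roll is at (368,95) and the wheel at top left, around (40,45).

Run:
```python
from h import *
c=get_calibration("wrist");c["pose"]=np.load("w1.npy")
im=cv2.imread("pics/w1.png")[140:300,220:380]
hsv=cv2.cvtColor(im,cv2.COLOR_BGR2HSV)
for p in [(80,80),(80,30),(20,100),(60,20),(10,10)]: print(p,hsv[p[1],p[0]])
uv=[[286,163],[241,200],[320,283],[357,246]]
P=plane(c,uv,.092);print(P,P.mean(0))
for i in range(4):
    d=P[(i+1)%4]-P[i];print(np.linalg.norm(d),np.degrees(np.arctan2(d[1],d[0])))
S=get_calibration("side");C=get_calibration("scene")
print(proj(S,P))
print("wheel",tri([S,C],[[310,211],[344.5,209.5]]))
sc=lambda x,y:[185+(x-352)/2.2,170+y/2.2]
print("bed front-left, front-right, scene z=.055",plane(C,[sc(462,348),sc(695,215),sc(375,205)],.055))
```

```text
(80, 80) [ 17  92 192]
(80, 30) [ 16  74 180]
(20, 100) [ 17  88 147]
(60, 20) [ 15  67 180]
(10, 10) [ 17  80 203]
[[ 0.5392 -0.291   0.092 ]
 [ 0.4848 -0.2609  0.092 ]
 [ 0.429  -0.374   0.092 ]
 [ 0.4848 -0.3947  0.092 ]] [ 0.4845 -0.3302  0.092 ]
0.06216507147454093 151.02254033763026
0.12613337997381127 -116.25115158763042
0.05944861108504249 -20.37801340914184
0.11713070301649162 62.301682758407175
[[319.1534 157.8659]
 [338.3056 164.2814]
 [356.7536 143.44  ]
 [337.9192 139.2643]]
wheel [ 0.556  -0.0233  0.107 ]
bed front-left, front-right, scene z=.055 [[0.4192 0.3432 0.055 ]
 [0.4416 0.061  0.055 ]
 [0.6281 0.3396 0.055 ]]
```

Run:
```python
from h import *
c=get_calibration("wrist");c["pose"]=np.load("w1.npy")
im=cv2.imread("pics/w1.png");g=cv2.GaussianBlur(im,(3,3),0)
for tol in (3,5,7,9):
    m=np.zeros((482,642),np.uint8)
    cv2.floodFill(g.copy(),m,(300,225),255,(tol,)*3,(tol,)*3,4|cv2.FLOODFILL_FIXED_RANGE*0|cv2.FLOODFILL_MASK_ONLY|(255<<8))
    k=cv2.findContours(m[1:-1,1:-1],cv2.RETR_EXTERNAL,cv2.CHAIN_APPROX_NONE)[0][0]
    q=cv2.approxPolyDP(k,8,True).reshape(-1,2)
    print(tol,cv2.contourArea(k),q.tolist(),cv2.boxPoints(cv2.minAreaRect(k)).tolist())
hs=cv2.cvtColor(im,cv2.COLOR_BGR2HSV).astype(int)
# profile along the long axis through the middle and along short axis
ctr=np.array([300,224.])
for d in ([-.69,-.72],[.69,.72],[-.72,.69],[.72,-.69]):
    print([im[tuple(np.round(ctr+np.array(d)*r).astype(int)[::-1])].tolist() for r in range(20,75,3)])
```

```text
3 6038.5 [[275, 168], [241, 205], [324, 279], [357, 247]] [[237.79998779296875, 201.60000610351562], [279.0054931640625, 162.818359375], [361.0018310546875, 249.939453125], [319.79632568359375, 288.7210998535156]]
5 132500.0 [[18, 104], [0, 210], [19, 219], [0, 288], [82, 242], [192, 285], [212, 281], [218, 294], [269, 314], [243, 374], [208, 362], [193, 374], [320, 374], [320, 326], [290, 324], [227, 262], [245, 206], [318, 280], [351, 259], [323, 321], [323, 374], [438, 374], [430, 284], [485, 303], [639, 0], [518, 0], [506, 24], [464, 11], [358, 250], [282, 166], [245, 190], [283, 159], [356, 238], [453, 24], [377, 0], [279, 0], [230, 122], [192, 181], [186, 164], [200, 129], [188, 114], [223, 38], [178, 8], [137, 138], [98, 128], [114, 164], [109, 180], [64, 177], [29, 159], [22, 132], [42, 108]] [[0.0, 373.99993896484375], [0.0, 0.0], [638.9998779296875, 0.0], [638.9998779296875, 373.99993896484375]]
7 192366.5 [[59, 0], [90, 43], [98, 92], [86, 97], [97, 112], [44, 107], [24, 134], [42, 108], [17, 103], [16, 121], [0, 128], [0, 210], [19, 218], [0, 214], [0, 308], [57, 331], [9
[... 1880 characters left out ...]
 [131, 149, 165], [133, 151, 167], [137, 154, 170], [134, 152, 167]]
[[124, 161, 192], [128, 164, 197], [124, 161, 193], [88, 114, 135], [97, 124, 146], [94, 121, 144], [94, 120, 141], [89, 115, 138], [88, 115, 137], [91, 117, 140], [89, 115, 137], [84, 113, 135], [89, 114, 135], [87, 114, 136], [85, 115, 138], [90, 119, 141], [90, 118, 141], [94, 122, 145], [98, 123, 148]]
[[124, 161, 193], [124, 157, 190], [135, 173, 205], [106, 139, 169], [155, 174, 192], [160, 177, 194], [116, 149, 177], [142, 177, 204], [139, 174, 202], [141, 176, 203], [142, 179, 205], [142, 180, 205], [145, 182, 208], [145, 181, 208], [144, 180, 207], [123, 156, 181], [102, 130, 153], [102, 129, 153], [100, 128, 150]]
```

Run:
```python
from h import *
c=get_calibration("wrist");c["pose"]=np.load("w1.npy")
P=plane(c,[[237.8,201.6],[279,162.8],[361,250],[319.8,288.7]],.092);print(P,P.mean(0))
for i in range(4):
    d=P[(i+1)%4]-P[i];print(np.linalg.norm(d),np.degrees(np.arctan2(d[1],d[0])))
print(proj(get_calibration("side"),P))
# profile-based centre
print(plane(c,[np.array([300,224])+np.array([-.69,-.72])*62,np.array([300,224])+np.array([.69,.72])*60,np.array([300,224])+np.array([-.72,.69])*28,np.array([300,224])+np.array([.72,-.69])*29],.092))
```

```text
[[ 0.4819 -0.2583  0.092 ]
 [ 0.5367 -0.2843  0.092 ]
 [ 0.4822 -0.4006  0.092 ]
 [ 0.4225 -0.3764  0.092 ]] [ 0.4808 -0.3299  0.092 ]
0.06059691648796139 -25.352314922495342
0.12846364460723034 -115.07388157911409
0.06440879232212117 157.95788431963294
0.13221708594637144 63.31279868467069
[[339.3546 164.824 ]
 [320.0076 159.1979]
 [338.7486 138.2552]
 [358.9173 143.0664]]
[[ 0.512  -0.2693  0.092 ]
 [ 0.4556 -0.3887  0.092 ]
 [ 0.4556 -0.316   0.092 ]
 [ 0.513  -0.3406  0.092 ]]
```

Emit:
drive_tool:
  rows:
    - {"hand": -1, "dx": 0, "dy": -0.05, "dz": -0.02, "ax": 0, "ay": 0, "az": 0}
    - {"hand": -1, "dx": 0.02, "dy": -0.05, "dz": -0.02, "ax": 0, "ay": 0, "az": 0}
    - {"hand": -1, "dx": 0.03, "dy": -0.05, "dz": -0.02, "ax": 0, "ay": 0, "az": 0}
    - {"hand": -1, "dx": 0.03, "dy": -0.05, "dz": -0.02, "ax": 0, "ay": 0, "az": 0}
    - {"hand": -1, "dx": 0.03, "dy": -0.05, "dz": -0.02, "ax": 0, "ay": 0, "az": 0}
    - {"hand": -1, "dx": 0.03, "dy": -0.05, "dz": -0.02, "ax": 0, "ay": 0, "az": 0}
    - {"hand": -1, "dx": 0, "dy": 0, "dz": 0, "ax": 0, "ay": 0, "az": 0}
    - {"hand": -1, "dx": 0, "dy": 0, "dz": 0, "ax": 0, "ay": 0, "az": 0}

```text
t: 2.68
position: [0.5433, -0.009, 0.4783]
tool_rot: [3.141, 0.0, 0.387]
ft_force: [-0.9, 0.3, -0.8]
grip_width: 1.003
grip_force: 0.0
```

Run:
```python
from h import *
s=read_state();print(s["t"],s["position"],s["tool_rot"])
c=get_calibration("wrist");im=get_image("wrist")[:,:,::-1]
np.save("w2.npy",c["pose"]);cv2.imwrite("pics/w2.png",im)
```

```text
2.675 [ 0.5433 -0.009   0.4783] [3.1414 0.0004 0.3874]
```

View pics/w2.png

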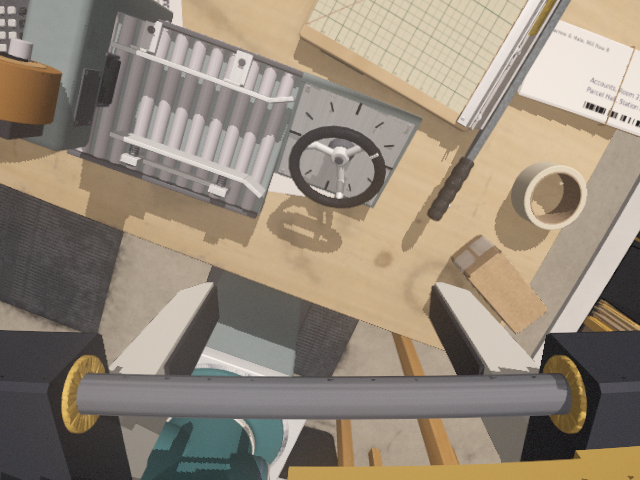

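The wrist view now shows the whole bed. The wheel rim is centred at about (337,167), the back rail runs from (150,50) to (265,98), and the moving rail from (120,138) to (245,180). The console plate has corners near (302,72) and (422,118).

```bash
cat > m.py <<'E'
from h import *
W=get_calibration("wrist");W["pose"]=np.load("w2.npy");S=get_calibration("side");C=get_calibration("scene")
def ell(f,box):
    im=cv2.imread(f);x0,y0,x1,y1=box;g=im[y0:y1,x0:x1].max(2)
    m=(g<65).astype(np.uint8);n,l,st,_=cv2.connectedComponentsWithStats(m)
    k=1+np.argmax(st[1:,4]);m=(l==k).astype(np.uint8)
    cs=cv2.findContours(m,cv2.RETR_CCOMP,cv2.CHAIN_APPROX_NONE)[0];cs=sorted(cs,key=len)[-2:]
    o=[cv2.fitEllipse(np.vstack([c]) ) for c in cs]
    return [((e[0][0]+x0,e[0][1]+y0),e[1],e[2]) for e in o]
E
python3 - <<'E'
from m import *
e=ell("pics/w2.png",(275,110,400,220));print(e)
f=ell("pics/scene0.png",(310,175,380,245));print(f)
g=ell("pics/side0.png",(280,190,340,235));print(g)
w=e[1][0];s=f[1][0]
print(tri([W,C],[w,s]))
top=[[150,48],[265,98]];fr=[[125,138],[240,178]]
for p in (top,fr):
    P=plane(W,p,.096);d=P[0]-P[1];print(P,np.degrees(np.arctan2(d[1],d[0]))-90)
P=plane(W,[[302,72],[422,118]],.106);d=P[0]-P[1];print(P,np.linalg.norm(d),np.degrees(np.arctan2(d[1],d[0]))-90)
P=plane(W,[[78,152],[255,215]],.05);d=P[0]-P[1];print(P,np.linalg.norm(d),np.degrees(np.arctan2(d[1],d[0]))-90)
E
```

```text
[((338.5, 136.5), (0.0, 1.0), 0.0)]
[((344.4622459411621, 209.18700408935547), (37.036136627197266, 42.84049987792969), 139.41744995117188), ((344.57138442993164, 209.4290657043457), (45.578697204589844, 51.50611114501953), 131.717041015625)]Traceback (most recent call last):
  File "<stdin>", line 4, in <module>
  File "m.py", line 8, in ell
    o=[cv2.fitEllipse(np.vstack([c]) ) for c in cs]
       ~~~~~~~~~~~~~~^^^^^^^^^^^^^^^^^
cv2.error: OpenCV(4.12.0) /io/opencv/modules/imgproc/src/shapedescr.cpp:361: error: (-201:Incorrect size of input array) There should be at least 5 points to fit the ellipse in function 'fitEllipseNoDirect'
```

```bash
sed -i 's/def ell(f,box):/def ell(f,box,th=65):/; s/g<65/g<th/' m.py
python3 - <<'E'
from m import *
im=cv2.imread("pics/w2.png");print(im[167,285:300].max(1), im[165,375:392].max(1))
for th in (75,85,95):
    e=ell("pics/w2.png",(275,110,400,220),th);print(th,e)
f=ell("pics/scene0.png",(310,175,380,245))
for w in e[-2:]:
  for s in f: print(tri([W,C],[w[0],s[0]]))
top=[[150,48],[265,98]];fr=[[125,138],[240,178]]
for p in (top,fr):
    P=plane(W,p,.096);d=P[0]-P[1];print(P,np.degrees(np.arctan2(d[1],d[0]))-90)
P=plane(W,[[302,72],[422,118]],.106);d=P[0]-P[1];print(P,np.linalg.norm(d),np.degrees(np.arctan2(d[1],d[0]))-90)
P=plane(W,[[78,152],[255,215]],.05);d=P[0]-P[1];print(P,np.linalg.norm(d),np.degrees(np.arctan2(d[1],d[0]))-90)
E
```

```text
[171 171 170 133  85  73  74  75  73  74  75  71  70  72 117] [ 70  72  71  70  71  73  73  70  76  75  97 134 157 162 163 164 166]
75 [((295.6878089904785, 175.23524475097656), (2.8340036869049072, 5.887997627258301), 34.26160430908203), ((342.83270263671875, 175.2865982055664), (77.74231719970703, 108.15166473388672), 123.13452911376953)]
85 [((337.29032135009766, 167.4133415222168), (61.50254440307617, 79.67002868652344), 98.5020523071289), ((337.34781646728516, 166.6880645751953), (79.09526062011719, 97.17866516113281), 103.2506332397461)]
95 [((337.3052787780762, 167.40570831298828), (61.16297149658203, 79.31464385986328), 99.20890808105469), ((337.2987823486328, 166.6416130065918), (79.40202331542969, 97.76287078857422), 103.78821563720703)]
[ 0.5574 -0.0232  0.1018]
[ 0.5573 -0.0233  0.101 ]
[ 0.5581 -0.0232  0.1012]
[ 0.558  -0.0233  0.1004]
[[0.6073 0.2489 0.096 ]
 [0.6033 0.0945 0.096 ]] -1.473855177184305
[[0.489  0.2485 0.096 ]
 [0.4956 0.0901 0.096 ]] 2.407023515988385
[[ 0.6491  0.062   0.106 ]
 [ 0.6556 -0.0969  0.106 ]] 0.1589659362194708 2.353044049708913
[[0.4335 0.3281 0.05  ]
 [0.4421 0.0576 0.05  ]] 0.2706666051474795 1.8160314531922097
```

```bash
cat >> m.py <<'E'
TO=np.array([.540,.1435,0]);YAW=np.radians(2.2)
def tw(p):
    c,s=np.cos(YAW),np.sin(YAW);return np.atleast_2d(p)@np.array([[c,-s,0],[s,c,0],[0,0,1]]).T+TO
WC=np.array([.009,-.165,.1055])
N=np.array([-.5,0,.8660254]);EX=np.array([.8660254,0,.5]);EY=np.array([0,1,0])
def rim(r,a): return tw(WC+r*(np.cos(a)[:,None]*EX+np.sin(a)[:,None]*EY))
E
python3 - <<'E'
from m import *
im=cv2.imread("pics/w2.png");k=2.3
big=cv2.resize(im[0:230,75:420],None,fx=k,fy=k,interpolation=cv2.INTER_CUBIC)
def L(P,col):
    u=((proj(W,P)-[75,0]+.5)*k*8).astype(int);cv2.polylines(big,[u.reshape(-1,1,2)],False,col,1,cv2.LINE_AA,3)
L(tw([[.055,-.08,.096],[.055,.1,.096]]),(0,0,255))
L(tw([[-.1,.2,.055],[-.1,-.08,.055],[.1,-.08,.055]]),(255,0,0))
L(tw([[.106,-.086,.106],[.106,-.244,.106],[-.04,-.244,.022],[-.04,-.086,.022],[.106,-.086,.106]]),(0,200,0))
a=np.linspace(0,2*np.pi,80);L(rim(.056,a),(0,255,255))
L(tw([[-.05,-.08,.096],[-.05,.1,.096]]),(255,0,255))
cv2.imwrite("pics/ov.png",big);print(big.shape)
E
```

```text
(529, 793, 3)
```

View pics/ov.png

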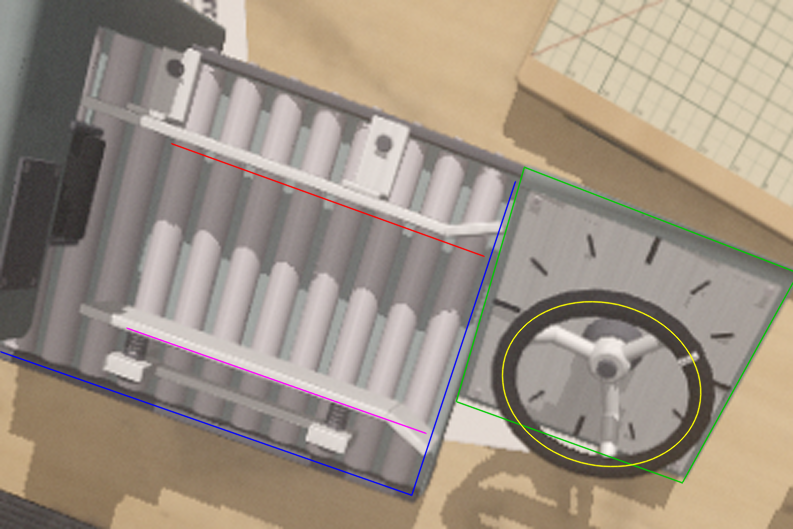

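The overlay fits the bed outline, the console and the wheel rim to within about 2 mm. The back rail lies about 2 mm further back than drawn, and the moving rail's inner face is at machine x of about -44 mm. Next I'll turn and fly to the parcel.

Emit:
drive_tool:
  rows:
    - {"hand": -1, "dx": 0, "dy": 0, "dz": 0.04, "ax": 0, "ay": 0, "az": -8.3}
    - {"hand": -1, "dx": 0, "dy": 0, "dz": 0.04, "ax": 0, "ay": 0, "az": -8.3}
    - {"hand": -1, "dx": 0, "dy": 0, "dz": 0.04, "ax": 0, "ay": 0, "az": -8.3}
    - {"hand": -1, "dx": 0, "dy": 0, "dz": 0.04, "ax": 0, "ay": 0, "az": -8.3}
    - {"hand": -1, "dx": 0, "dy": 0, "dz": 0.04, "ax": 0, "ay": 0, "az": -8.4}
    - {"hand": -1, "dx": -0.048, "dy": 0.0125, "dz": 0, "ax": 0, "ay": 0, "az": 0}
    - {"hand": -1, "dx": -0.048, "dy": 0.0125, "dz": 0, "ax": 0, "ay": 0, "az": 0}
    - {"hand": -1, "dx": -0.048, "dy": 0.0125, "dz": 0, "ax": 0, "ay": 0, "az": 0}
    - {"hand": -1, "dx": -0.048, "dy": 0.0125, "dz": 0, "ax": 0, "ay": 0, "az": 0}
    - {"hand": -1, "dx": -0.048, "dy": 0.0125, "dz": 0, "ax": 0, "ay": 0, "az": 0}
    - {"hand": -1, "dx": -0.048, "dy": 0.0125, "dz": 0, "ax": 0, "ay": 0, "az": 0}
    - {"hand": -1, "dx": -0.046, "dy": 0.0125, "dz": 0, "ax": 0, "ay": 0, "az": 0}
    - {"hand": -1, "dx": 0, "dy": 0, "dz": 0, "ax": 0, "ay": 0, "az": 0}
    - {"hand": -1, "dx": 0, "dy": 0, "dz": 0, "ax": 0, "ay": 0, "az": 0}

```text
t: 4.47
position: [0.4737, -0.347, 0.2782]
tool_rot: [-3.141, -0.0, 1.112]
ft_force: [0.3, -0.7, 0.4]
grip_width: 1.001
grip_force: 0.0
```

Run:
```python
from h import *
s=read_state();print(s["t"],s["position"],s["tool_rot"],s["q"])
c=get_calibration("wrist");im=get_image("wrist")[:,:,::-1]
np.save("w3.npy",c["pose"]);cv2.imwrite("pics/w3.png",im)
g=cv2.GaussianBlur(im,(3,3),0);u=proj(c,[.4835,-.3295,.092])[0];print(u)
for tol in (2,3,4):
    m=np.zeros((482,642),np.uint8)
    cv2.floodFill(g.copy(),m,tuple(int(v) for v in u),255,(tol,)*3,(tol,)*3,4|cv2.FLOODFILL_MASK_ONLY|(255<<8))
    k=max(cv2.findContours(m[1:-1,1:-1],cv2.RETR_EXTERNAL,cv2.CHAIN_APPROX_NONE)[0],key=len)
    b=cv2.boxPoints(cv2.minAreaRect(k));P=plane(c,b,.092);d=np.diff(np.vstack([P,P[:1]]),axis=0)
    print(tol,cv2.contourArea(k),b.tolist(),P.mean(0),np.linalg.norm(d,axis=1),np.degrees(np.arctan2(d[:,1],d[:,0])))
```

```text
4.475 [ 0.4737 -0.347   0.2782] [-3.1409 -0.0003  1.1118] [-0.6758 -0.084   1.5484  0.0001  1.6779 -0.2168]
[325.0071 182.76  ]
2 64084.0 [[61.0, 0.0], [581.0, 0.0], [581.0, 260.0], [61.0, 260.0]] [ 0.4975 -0.293   0.092 ] [0.4126 0.2214 0.4813 0.2218] [ -26.2856 -107.4122  153.7521   54.7329]
3 74773.5 [[61.0, 0.0], [581.0, 0.0], [581.0, 264.0], [61.0, 264.0]] [ 0.4967 -0.2947  0.092 ] [0.4126 0.2254 0.4829 0.2258] [ -26.2856 -107.3782  153.7527   54.698 ]
4 84737.0 [[60.155311584472656, 0.4647674560546875], [416.4046936035156, -195.55018615722656], [590.6951293945312, 121.21574401855469], [234.44577026367188, 317.230712890625]] [ 0.5219 -0.2489  0.092 ] [0.3076 0.2772 0.3585 0.3025] [  -0.4764  -81.5781 -175.9018   88.2123]
```

Run:
```python
from h import *
c=get_calibration("wrist");c["pose"]=np.load("w3.npy");im=cv2.imread("pics/w3.png")
f=cv2.medianBlur(im,5).astype(float);m=((f[...,2]>165)&(f[...,2]<202)&(f[...,0]/f[...,2]<.67)).astype(np.uint8)
m[:, :215]=0;m[:,430:]=0
n,l,st,_=cv2.connectedComponentsWithStats(m);i=l[183,325];print(st[i])
k=max(cv2.findContours((l==i).astype(np.uint8),cv2.RETR_EXTERNAL,cv2.CHAIN_APPROX_NONE)[0],key=len)
b=cv2.boxPoints(cv2.minAreaRect(k));P=plane(c,b,.092);d=np.diff(np.vstack([P,P[:1]]),axis=0)
print(cv2.contourArea(k),b.tolist(),P.mean(0),np.linalg.norm(d,axis=1),np.degrees(np.arctan2(d[:,1],d[:,0])))
```

```text
[ 282  102   78  154 8945]
9000.0 [[281.6405944824219, 103.4346694946289], [356.8788146972656, 100.2778091430664], [363.2399597167969, 251.88504028320312], [288.0017395019531, 255.04190063476562]] [ 0.4822 -0.3274  0.092 ] [0.0609 0.1297 0.0672 0.13  ] [ -23.9537 -112.5229  156.2899   64.7098]
```

Emit:
drive_tool:
  rows:
    - {"hand": -1, "dx": 0, "dy": -0.001, "dz": 0.05, "ax": 0, "ay": 0, "az": -1.5}
    - {"hand": -1, "dx": 0, "dy": 0, "dz": 0.05, "ax": 0, "ay": 0, "az": 0}
    - {"hand": -1, "dx": 0, "dy": 0, "dz": 0.05, "ax": 0, "ay": 0, "az": 0}
    - {"hand": -1, "dx": 0, "dy": 0, "dz": 0.045, "ax": 0, "ay": 0, "az": 0}
    - {"hand": -1, "dx": 0, "dy": 0, "dz": 0.033, "ax": 0, "ay": 0, "az": 0}
    - {"hand": 1, "dx": 0, "dy": 0, "dz": 0, "ax": 0, "ay": 0, "az": 0}
    - {"hand": 1, "dx": 0, "dy": 0, "dz": 0, "ax": 0, "ay": 0, "az": 0}
    - {"hand": 1, "dx": 0, "dy": 0, "dz": 0, "ax": 0, "ay": 0, "az": 0}
    - {"hand": 1, "dx": 0, "dy": 0, "dz": 0, "ax": 0, "ay": 0, "az": 0}
    - {"hand": 1, "dx": 0, "dy": 0, "dz": 0, "ax": 0, "ay": 0, "az": 0}
    - {"hand": 1, "dx": 0, "dy": 0, "dz": 0, "ax": 0, "ay": 0, "az": 0}
  newtons: 25

```text
t: 5.9
position: [0.4742, -0.3463, 0.0524]
tool_rot: [3.14, 0.0, 1.14]
ft_force: [-1.3, 2.4, 8.2]
grip_width: 0.695
grip_force: 25.0
```

Emit:
drive_tool:
  rows:
    - {"hand": 1, "dx": 0, "dy": 0, "dz": -0.03, "ax": 0, "ay": 0, "az": 0}
    - {"hand": 1, "dx": 0, "dy": 0, "dz": -0.05, "ax": 0, "ay": 0, "az": 0}
    - {"hand": 1, "dx": 0, "dy": 0, "dz": -0.05, "ax": 0, "ay": 0, "az": -6.9}
    - {"hand": 1, "dx": 0, "dy": 0, "dz": -0.05, "ax": 0, "ay": 0, "az": -10}
    - {"hand": 1, "dx": 0, "dy": 0, "dz": -0.04, "ax": 0, "ay": 0, "az": -10}
    - {"hand": 1, "dx": 0.0463, "dy": 0.0098, "dz": 0, "ax": 0, "ay": 0, "az": 0}
    - {"hand": 1, "dx": 0.0463, "dy": 0.0098, "dz": 0, "ax": 0, "ay": 0, "az": 0}
    - {"hand": 1, "dx": 0.0463, "dy": 0.0098, "dz": 0, "ax": 0, "ay": 0, "az": 0}
    - {"hand": 1, "dx": 0.0463, "dy": 0.0098, "dz": 0, "ax": 0, "ay": 0, "az": 0}
    - {"hand": 1, "dx": 0.0463, "dy": 0.0098, "dz": 0, "ax": 0, "ay": 0, "az": 0}
    - {"hand": 1, "dx": 0.0463, "dy": 0.0098, "dz": 0, "ax": 0, "ay": 0, "az": 0}
    - {"hand": 1, "dx": 0.0463, "dy": 0.0098, "dz": 0, "ax": 0, "ay": 0, "az": 0}
    - {"hand": 1, "dx": 0.0463, "dy": 0.0098, "dz": 0, "ax": 0, "ay": 0, "az": 0}
    - {"hand": 1, "dx": 0.0463, "dy": 0.0098, "dz": 0, "ax": 0, "ay": 0, "az": 0}
    - {"hand": 1, "dx": 0.0463, "dy": 0.0098, "dz": 0, "ax": 0, "ay": 0, "az": 0}
    - {"hand": 1, "dx": 0, "dy": 0, "dz": 0, "ax": 0, "ay": 0, "az": 0}
    - {"hand": 1, "dx": 0, "dy": 0, "dz": 0, "ax": 0, "ay": 0, "az": 0}
  newtons: 25

```text
t: 8.02
position: [0.5536, 0.1203, 0.2711]
tool_rot: [3.141, 0.0, 1.61]
ft_force: [0.5, 0.0, -2.0]
grip_width: 0.702
grip_force: 25.0
```

Emit:
drive_tool:
  rows:
    - {"hand": 1, "dx": 0, "dy": 0, "dz": 0.04, "ax": 0, "ay": 0, "az": 0}
    - {"hand": 1, "dx": 0, "dy": 0, "dz": 0.04, "ax": 0, "ay": 0, "az": 0}
    - {"hand": 1, "dx": 0, "dy": 0, "dz": 0.03, "ax": 0, "ay": 0, "az": 0}
    - {"hand": 1, "dx": 0, "dy": 0, "dz": 0.03, "ax": 0, "ay": 0, "az": 0}
    - {"hand": 1, "dx": 0, "dy": 0, "dz": 0.015, "ax": 0, "ay": 0, "az": 0}
    - {"hand": 1, "dx": 0, "dy": 0, "dz": 0.004, "ax": 0, "ay": 0, "az": 0}
    - {"hand": 1, "dx": 0, "dy": 0, "dz": 0.002, "ax": 0, "ay": 0, "az": 0}
    - {"hand": 1, "dx": 0, "dy": 0, "dz": 0, "ax": 0, "ay": 0, "az": 0}
  newtons: 25

```text
t: 9.02
position: [0.554, 0.1204, 0.1106]
tool_rot: [3.14, -0.0, 1.609]
ft_force: [0.4, 0.5, -1.5]
grip_width: 0.691
grip_force: 25.0
```

Emit:
drive_tool:
  rows:
    - {"hand": 1, "dx": 0, "dy": 0, "dz": 0.0015, "ax": 0, "ay": 0, "az": 0}
    - {"hand": 1, "dx": 0, "dy": 0, "dz": 0.0015, "ax": 0, "ay": 0, "az": 0}
    - {"hand": 1, "dx": 0, "dy": 0, "dz": 0, "ax": 0, "ay": 0, "az": 0}
  newtons: 25

```text
t: 9.4
position: [0.5538, 0.1205, 0.1074]
tool_rot: [3.141, -0.0, 1.61]
ft_force: [-3.5, 0.2, 4.8]
grip_width: 0.695
grip_force: 25.0
```

Emit:
drive_tool:
  rows:
    - {"hand": -1, "dx": 0, "dy": 0, "dz": 0, "ax": 0, "ay": 0, "az": 0}
    - {"hand": -1, "dx": 0, "dy": 0, "dz": 0, "ax": 0, "ay": 0, "az": 0}
    - {"hand": -1, "dx": 0, "dy": 0, "dz": 0, "ax": 0, "ay": 0, "az": 0}
    - {"hand": -1, "dx": 0, "dy": 0, "dz": 0, "ax": 0, "ay": 0, "az": 0}
    - {"hand": -1, "dx": 0, "dy": 0, "dz": -0.02, "ax": 0, "ay": 0, "az": 0}
    - {"hand": -1, "dx": 0, "dy": 0, "dz": -0.04, "ax": 0, "ay": 0, "az": 0}
    - {"hand": -1, "dx": 0, "dy": 0, "dz": -0.05, "ax": 0, "ay": 0, "az": 0}
    - {"hand": -1, "dx": 0, "dy": 0, "dz": -0.05, "ax": 0, "ay": 0, "az": 0}
    - {"hand": -1, "dx": -0.05, "dy": 0, "dz": -0.05, "ax": 0, "ay": 0, "az": 0}
    - {"hand": -1, "dx": -0.05, "dy": 0, "dz": -0.03, "ax": 0, "ay": 0, "az": 0}
    - {"hand": -1, "dx": -0.05, "dy": 0, "dz": 0, "ax": 0, "ay": 0, "az": 0}
    - {"hand": -1, "dx": 0, "dy": 0, "dz": 0, "ax": 0, "ay": 0, "az": 0}

```text
t: 10.9
position: [0.5591, -0.0262, 0.3425]
tool_rot: [3.14, 0.001, 1.606]
ft_force: [-0.8, 0.2, -0.1]
grip_width: 1.0
grip_force: 0.0
```

Run:
```python
from m import *
s=read_state();print(s["t"],s["position"],s["tool_rot"],s["q"])
c=get_calibration("wrist");im=get_image("wrist")[:,:,::-1]
np.save("w4.npy",c["pose"]);cv2.imwrite("pics/w4.png",im)
f=cv2.medianBlur(im,5).astype(float)
u=proj(c,tw([.014,-.003,.147]))[0];print(u,f[int(u[1]),int(u[0])])
m=((f[...,2]>140)&(f[...,0]/f[...,2]<.70)&(f[...,0]/f[...,2]>.5)).astype(np.uint8);m=cv2.erode(m,np.ones((3,3)))
n,l,st,_=cv2.connectedComponentsWithStats(m);i=l[int(u[1]),int(u[0])];print(st[i])
k=max(cv2.findContours((l==i).astype(np.uint8),cv2.RETR_EXTERNAL,cv2.CHAIN_APPROX_NONE)[0],key=len)
b=cv2.boxPoints(cv2.minAreaRect(k));P=plane(c,b,.147);d=np.diff(np.vstack([P,P[:1]]),axis=0)
print(b.tolist(),P.mean(0),np.linalg.norm(d,axis=1),np.degrees(np.arctan2(d[:,1],d[:,0])))
print(tw([.0,0,0]),tw(WC))
```

```text
10.9 [ 0.5591 -0.0262  0.3425] [3.1401 0.0006 1.6061] [-0.0922 -0.1414  1.4982 -0.0004  1.7832 -0.1276]
[325.08    -3.6975] [ 60.  95. 118.]
[     0      0    640    480 251939]
[[-1.4665145589868797e-14, 0.0], [639.0, 0.0], [639.0, 479.0], [0.0, 479.0]] [ 0.5578 -0.1092  0.147 ] [0.5299 0.5294 0.7799 0.5299] [   2.0352  -74.4528 -177.9764   78.2452]
[[0.54   0.1435 0.    ]] [[ 0.5553 -0.021   0.1055]]
```

Run:
```python
from m import *
c=get_calibration("wrist");c["pose"]=np.load("w4.npy");im=cv2.imread("pics/w4.png")
big=cv2.resize(im,None,fx=1.25,fy=1.25,interpolation=cv2.INTER_CUBIC)
for k in range(0,360,30):
    a=np.radians([k]);p=proj(c,rim(.056,a))[0]*1.25
    cv2.circle(big,tuple(int(v) for v in p),2,(0,255,255),-1)
    p=proj(c,rim(.075,a))[0]*1.25;cv2.putText(big,str(k),tuple(int(v) for v in p-[12,0]),0,.45,(0,0,255),1)
cv2.imwrite("pics/w4b.png",big)
```

```text
(no output)
```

View pics/w4b.png

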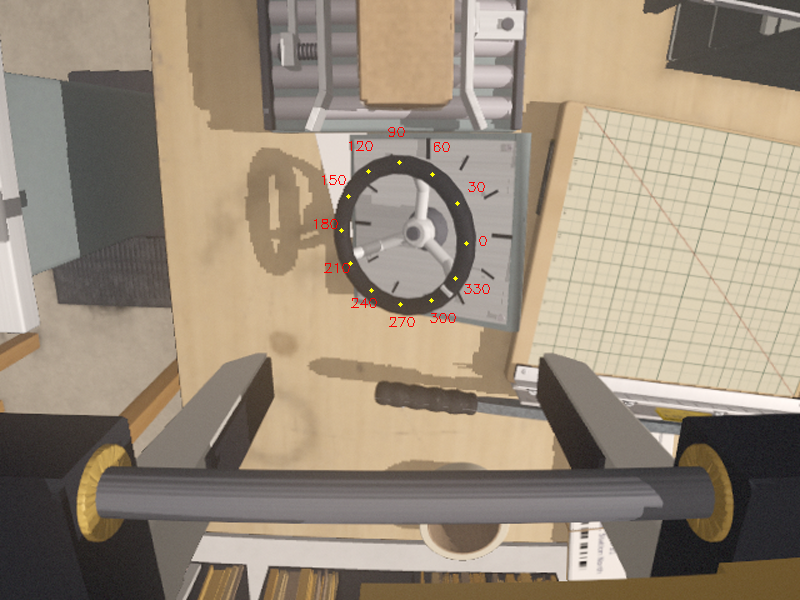

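The view shows the parcel standing between the rails, with its near end at (408,100). The rim dots sit on the wheel, and the spokes meet the rim at about 76, 196 and 316 degrees. I'll grip the rim in the free sector at 136 degrees, turning the tool there first.

Emit:
drive_tool:
  rows:
    - {"hand": 0.25, "dx": 0, "dy": 0, "dz": 0, "ax": 0, "ay": 0, "az": -10.3}
    - {"hand": 0.25, "dx": 0, "dy": 0, "dz": 0, "ax": 0, "ay": 0, "az": -10.3}
    - {"hand": 0.25, "dx": 0, "dy": 0, "dz": 0, "ax": 0, "ay": 0, "az": -10.3}
    - {"hand": 0.25, "dx": 0, "dy": 0, "dz": 0, "ax": 0, "ay": 0, "az": -10.3}
    - {"hand": 0.25, "dx": 0, "dy": 0, "dz": 0, "ax": 0, "ay": 0, "az": -10.3}
    - {"hand": 0.25, "dx": 0, "dy": 0, "dz": 0, "ax": 0, "ay": 0, "az": -10.3}
    - {"hand": 0.25, "dx": 0, "dy": 0, "dz": 0, "ax": 0, "ay": 0, "az": -10.3}
    - {"hand": 0.25, "dx": 0, "dy": 0, "dz": 0, "ax": 0, "ay": 0, "az": -10.3}
    - {"hand": 0.25, "dx": 0, "dy": 0, "dz": 0, "ax": 0, "ay": 0, "az": -10.3}
    - {"hand": 0.25, "dx": 0, "dy": 0, "dz": 0, "ax": 0, "ay": 0, "az": -10.3}
    - {"hand": 0.25, "dx": 0, "dy": 0, "dz": 0, "ax": 0, "ay": 0, "az": -10.3}
    - {"hand": 0.25, "dx": 0, "dy": 0, "dz": 0, "ax": 0, "ay": 0, "az": -10.3}
    - {"hand": 0.25, "dx": 0, "dy": 0, "dz": 0, "ax": 0, "ay": 0, "az": -10.3}
    - {"hand": 0.25, "dx": 0, "dy": 0, "dz": 0, "ax": 0, "ay": 0, "az": 0}

```text
t: 12.7
position: [0.5591, -0.0225, 0.3414]
tool_rot: [-3.141, 0.0, -2.336]
ft_force: [0.2, -0.8, -1.1]
grip_width: 0.375
grip_force: 0.0
```

```bash
cat >> m.py <<'E'
from scipy.spatial.transform import Rotation as Ro
RT=Ro.from_euler("z",YAW).as_matrix()
def target(adeg,depth):
    a=np.radians(adeg);rho=np.cos(a)*EX+np.sin(a)*EY;tau=-np.sin(a)*EX+np.cos(a)*EY
    return RT@np.c_[tau,rho,-N], tw(WC+.056*rho-depth*N)[0]
def go(adeg,depth):
    s=read_state();R=Ro.from_euler("xyz",s["tool_rot"]).as_matrix();Rt,p=target(adeg,depth)
    r=np.degrees(Ro.from_matrix(R.T@Rt).as_rotvec())
    print("t",s["t"],"pos",s["position"],"goal",p,"\nrotvec tool",r,"\nshift after turn (goal axes)",Rt.T@(p-s["position"]),"shift now axes",R.T@(p-s["position"]))
    return s
def torque():
    s=read_state();n=RT@N;f=s["ft_force"];d=s["position"]-tw(WC)[0]
    a=np.degrees(np.arctan2(RT.T[1]@d,EX@(RT.T@d)))
    print("t",s["t"],"angle",a,"axial torque cw on wheel",(np.cross(d,f)+s["wrist_torque"])@n,"F",f,"M",s["wrist_torque"],"r,h",np.linalg.norm(d-(d@n)*n),d@n,"q6",s["q"][5],"w",s["grip_width"])
    return a
E
python3 -c "
from m import *
s=go(136,-.08);print(s['q'],s['ft_force'],s['grip_width'])"
```

```text
t 12.7 pos [ 0.5591 -0.0225  0.3414] goal [0.479  0.015  0.1546] 
rotvec tool [ 21.1956 -21.2038  -2.0236] 
shift after turn (goal axes) [0.083  0.1443 0.1224] shift now axes [0.0286 0.0838 0.1868]
[-0.086  -0.141   1.4997  0.0003  1.7826 -2.4619] [ 0.2488 -0.8059 -1.1165] 0.37475711106119725
```

Emit:
drive_tool:
  rows:
    - {"hand": 0.25, "dx": 0, "dy": 0, "dz": 0, "ax": 7.07, "ay": -7.07, "az": -0.67}
    - {"hand": 0.25, "dx": 0, "dy": 0, "dz": 0, "ax": 7.07, "ay": -7.07, "az": -0.67}
    - {"hand": 0.25, "dx": 0, "dy": 0, "dz": 0, "ax": 7.07, "ay": -7.07, "az": -0.67}
    - {"hand": 0.25, "dx": 0.0166, "dy": 0.0289, "dz": 0.0245, "ax": 0, "ay": 0, "az": 0}
    - {"hand": 0.25, "dx": 0.0166, "dy": 0.0289, "dz": 0.0245, "ax": 0, "ay": 0, "az": 0}
    - {"hand": 0.25, "dx": 0.0166, "dy": 0.0289, "dz": 0.0245, "ax": 0, "ay": 0, "az": 0}
    - {"hand": 0.25, "dx": 0.0166, "dy": 0.0289, "dz": 0.0245, "ax": 0, "ay": 0, "az": 0}
    - {"hand": 0.25, "dx": 0.0166, "dy": 0.0289, "dz": 0.0245, "ax": 0, "ay": 0, "az": 0}
    - {"hand": 0.25, "dx": 0, "dy": 0, "dz": 0, "ax": 0, "ay": 0, "az": 0}
    - {"hand": 0.25, "dx": 0, "dy": 0, "dz": 0, "ax": 0, "ay": 0, "az": 0}

```text
t: 13.95
position: [0.4799, 0.0141, 0.1563]
tool_rot: [-2.747, 0.357, -2.23]
ft_force: [0.2, -0.5, 1.0]
grip_width: 0.375
grip_force: 0.0
```

```bash
python3 -c "
from m import *
s=go(136,.014);torque();print(s['q'])
c=get_calibration('wrist');cv2.imwrite('pics/w5.png',get_image('wrist')[:,:,::-1]);np.save('w5.npy',c['pose'])"
```

```text
t 13.95 pos [0.4799 0.0141 0.1563] goal [0.526  0.0168 0.0732] 
rotvec tool [-0.1002  0.073  -0.1063] 
shift after turn (goal axes) [0.0004 0.0018 0.095 ] shift now axes [0.0006 0.0019 0.0949]
t 13.95 angle 135.5267492304431 axial torque cw on wheel -0.08373439272818957 F [ 0.2467 -0.5381  1.0202] M [ 0.1133  0.1335 -0.0219] r,h 0.05422047179924097 0.08095031638725414 q6 -2.475595876854585 w 0.37499426795244833
[-0.0523 -0.6936  2.2513  0.0518  1.0604 -2.4756]
```

Emit:
drive_tool:
  rows:
    - {"hand": 0.25, "dx": 0, "dy": 0.0018, "dz": 0.04, "ax": 0, "ay": 0, "az": 0}
    - {"hand": 0.25, "dx": 0, "dy": 0, "dz": 0.03, "ax": 0, "ay": 0, "az": 0}
    - {"hand": 0.25, "dx": 0, "dy": 0, "dz": 0.015, "ax": 0, "ay": 0, "az": 0}
    - {"hand": 0.25, "dx": 0, "dy": 0, "dz": 0.01, "ax": 0, "ay": 0, "az": 0}
    - {"hand": 0.25, "dx": 0, "dy": 0, "dz": 0, "ax": 0, "ay": 0, "az": 0}

```text
t: 14.62
position: [0.5256, 0.0169, 0.0713]
tool_rot: [-2.748, 0.354, -2.23]
ft_force: [-0.7, -0.0, 0.9]
grip_width: 0.376
grip_force: 0.0
```

```bash
python3 -c "
from m import *
torque()"
```

```text
t 14.625 angle 136.8035883481129 axial torque cw on wheel -0.05529517430964474 F [-0.6999 -0.0039  0.8823] M [0.1279 0.1462 0.0069] r,h 0.05698916630749227 -0.015477755287645755 q6 -2.4735133209633275 w 0.37571228093603615
```

Emit:
drive_tool:
  rows:
    - {"hand": 1, "dx": 0, "dy": 0, "dz": 0, "ax": 0, "ay": 0, "az": 0}
    - {"hand": 1, "dx": 0, "dy": 0, "dz": 0, "ax": 0, "ay": 0, "az": 0}
    - {"hand": 1, "dx": 0, "dy": 0, "dz": 0, "ax": 0, "ay": 0, "az": 0}
    - {"hand": 1, "dx": 0, "dy": 0, "dz": 0, "ax": 0, "ay": 0, "az": 0}
  newtons: 30

```text
t: 15.12
position: [0.527, 0.0159, 0.073]
tool_rot: [-2.742, 0.356, -2.228]
ft_force: [19.0, -12.6, -4.2]
grip_width: 0.147
grip_force: 29.6
```

```bash
python3 -c "
from m import *
torque()"
```

```text
t 15.125 angle 136.17420017018256 axial torque cw on wheel -0.09604853686378734 F [ 19.0267 -12.6401  -4.2114] M [-1.6344 -2.2203 -1.1022] r,h 0.05480127195362177 -0.014653248756665266 q6 -2.4736333208974908 w 0.1468806599333182
```

Emit:
drive_tool:
  rows:
    - {"hand": 1, "dx": 0, "dy": -0.0022, "dz": 0.001, "ax": 0, "ay": 0, "az": 0}
    - {"hand": 1, "dx": -0.0097, "dy": -0.0009, "dz": 0, "ax": 0, "ay": 0, "az": 10}
    - {"hand": 1, "dx": -0.0097, "dy": -0.0009, "dz": 0, "ax": 0, "ay": 0, "az": 10}
    - {"hand": 1, "dx": -0.0097, "dy": -0.0009, "dz": 0, "ax": 0, "ay": 0, "az": 10}
    - {"hand": 1, "dx": -0.0097, "dy": -0.0009, "dz": 0, "ax": 0, "ay": 0, "az": 10}
    - {"hand": 1, "dx": 0, "dy": 0, "dz": 0, "ax": 0, "ay": 0, "az": 0}
  newtons: 30

```text
t: 15.88
position: [0.5571, 0.0341, 0.09]
tool_rot: [-3.084, 0.522, -2.986]
ft_force: [-12.3, 8.5, 12.3]
grip_width: 0.145
grip_force: 30.2
```

```bash
python3 -c "
from m import *
torque()"
```

```text
t 15.875 angle 94.56500072907023 axial torque cw on wheel -0.04757894102097726 F [-12.336    8.4729  12.2699] M [1.4407 0.6819 0.5662] r,h 0.05519190182643248 -0.01535658539675664 q6 -1.7155605419441737 w 0.1454387571250984
```

Emit:
drive_tool:
  rows:
    - {"hand": 1, "dx": -0.0097, "dy": 0, "dz": -0.0015, "ax": 0, "ay": 0, "az": 10}
    - {"hand": 1, "dx": -0.0097, "dy": -0.0009, "dz": 0, "ax": 0, "ay": 0, "az": 10}
    - {"hand": 1, "dx": -0.0097, "dy": -0.0009, "dz": 0, "ax": 0, "ay": 0, "az": 10}
    - {"hand": 1, "dx": -0.0097, "dy": -0.0009, "dz": 0, "ax": 0, "ay": 0, "az": 10}
    - {"hand": 1, "dx": -0.0097, "dy": -0.0009, "dz": 0, "ax": 0, "ay": 0, "az": 10}
    - {"hand": 1, "dx": -0.0097, "dy": -0.0009, "dz": 0, "ax": 0, "ay": 0, "az": 10}
  newtons: 30

```text
t: 16.62
position: [0.6011, 0.0135, 0.1153]
tool_rot: [2.701, 0.295, 2.165]
ft_force: [8.8, 7.1, -5.8]
grip_width: 0.14
grip_force: 30.2
```

```bash
python3 -c "
from m import *
torque()"
```

```text
t 16.625 angle 35.656919094793004 axial torque cw on wheel 0.10588282014687189 F [ 8.7994  7.0587 -5.7751] M [ 0.9668 -0.5606  0.5013] r,h 0.05615431322966234 -0.015001751881177526 q6 -0.7254618258934985 w 0.1400791621237526
```

Emit:
drive_tool:
  rows:
    - {"hand": 1, "dx": -0.0097, "dy": -0.0006, "dz": 0.0008, "ax": 0, "ay": 0, "az": 10}
    - {"hand": 1, "dx": -0.0097, "dy": -0.0009, "dz": 0, "ax": 0, "ay": 0, "az": 10}
    - {"hand": 1, "dx": -0.0097, "dy": -0.0009, "dz": 0, "ax": 0, "ay": 0, "az": 10}
    - {"hand": 1, "dx": -0.0097, "dy": -0.0009, "dz": 0, "ax": 0, "ay": 0, "az": 10}
    - {"hand": 1, "dx": -0.0097, "dy": -0.0009, "dz": 0, "ax": 0, "ay": 0, "az": 10}
    - {"hand": 1, "dx": -0.0097, "dy": -0.0009, "dz": 0, "ax": 0, "ay": 0, "az": 10}
    - {"hand": 1, "dx": -0.0097, "dy": -0.0009, "dz": 0, "ax": 0, "ay": 0, "az": 10}
  newtons: 30

```text
t: 17.5
position: [0.6046, -0.0509, 0.1158]
tool_rot: [2.695, -0.287, 1.075]
ft_force: [-1.7, 5.9, 3.1]
grip_width: 0.144
grip_force: 30.1
```

```bash
python3 -c "
from m import *
torque()
for n in ('scene','side'): cv2.imwrite('pics/%s6.png'%n,get_image(n)[:,:,::-1])"
```

```text
t 17.5 angle -34.192341357805546 axial torque cw on wheel 0.05798227723732918 F [-1.7375  5.9246  3.1472] M [0.9779 0.2191 0.3029] r,h 0.05653504243950466 -0.015127029093073861 q6 0.31627916541028717 w 0.14408602773154644
```

Emit:
drive_tool:
  rows:
    - {"hand": 1, "dx": -0.0097, "dy": -0.0009, "dz": 0, "ax": 0, "ay": 0, "az": 10}
    - {"hand": 1, "dx": -0.0097, "dy": -0.0009, "dz": 0, "ax": 0, "ay": 0, "az": 10}
    - {"hand": 1, "dx": -0.0049, "dy": -0.0002, "dz": 0, "ax": 0, "ay": 0, "az": 5}
  newtons: 30

```text
t: 17.98
position: [0.5899, -0.068, 0.107]
tool_rot: [2.853, -0.445, 0.643]
ft_force: [1.0, 7.3, 4.5]
grip_width: 0.138
grip_force: 30.2
```

```bash
python3 -c "
from m import *
torque()"
```

```text
t 17.975 angle -58.90601628987649 axial torque cw on wheel 0.2093900537344101 F [1.0367 7.2765 4.5147] M [ 1.0232 -0.2255  0.3949] r,h 0.05634909402768364 -0.015108588333163071 q6 0.6914926503932282 w 0.13839459904814502
```

Emit:
drive_tool:
  rows:
    - {"hand": 1, "dx": -0.0049, "dy": -0.0002, "dz": 0, "ax": 0, "ay": 0, "az": 5}

```text
t: 18.1
position: [0.5864, -0.0704, 0.1049]
tool_rot: [2.893, -0.468, 0.551]
ft_force: [0.1, 7.2, 3.8]
grip_width: 0.147
grip_force: 30.2
```

```bash
python3 -c "
from m import *
torque()"
```

```text
t 18.1 angle -63.7333485620419 axial torque cw on wheel 0.10022565113930265 F [0.0679 7.1967 3.8308] M [ 1.07   -0.1819  0.3932] r,h 0.056291642425078316 -0.015108907709967312 q6 0.7678446094667987 w 0.14723303050099054
```

Emit:
drive_tool:
  rows:
    - {"hand": 1, "dx": -0.0049, "dy": -0.0002, "dz": 0, "ax": 0, "ay": 0, "az": 5}

```text
t: 18.23
position: [0.5826, -0.0724, 0.1027]
tool_rot: [2.937, -0.488, 0.455]
ft_force: [0.6, 7.3, 5.2]
grip_width: 0.139
grip_force: 30.2
```

```bash
python3 -c "
from m import *
torque()"
```

```text
t 18.225 angle -68.64507454459641 axial torque cw on wheel 0.1094452099543688 F [0.6453 7.2957 5.2228] M [ 1.1877 -0.2532  0.4278] r,h 0.056230209798699644 -0.015109320205296326 q6 0.846122988844136 w 0.139417537070535
```

Emit:
drive_tool:
  rows:
    - {"hand": 1, "dx": -0.0049, "dy": -0.0002, "dz": 0, "ax": 0, "ay": 0, "az": 5}
    - {"hand": 1, "dx": -0.0049, "dy": -0.0002, "dz": 0, "ax": 0, "ay": 0, "az": 5}

```text
t: 18.48
position: [0.5746, -0.0753, 0.098]
tool_rot: [3.032, -0.515, 0.258]
ft_force: [1.2, 7.7, 5.0]
grip_width: 0.144
grip_force: 30.2
```

```bash
python3 -c "
from m import *
torque()"
```

```text
t 18.475 angle -78.54235285619563 axial torque cw on wheel 0.0703391753983883 F [1.2153 7.6532 5.0427] M [ 1.3432 -0.3828  0.5069] r,h 0.056094386143369604 -0.015092252243541018 q6 1.0054908992837435 w 0.14393105957802063
```

Emit:
drive_tool:
  rows:
    - {"hand": 1, "dx": -0.0049, "dy": -0.0002, "dz": 0, "ax": 0, "ay": 0, "az": 5}
    - {"hand": 1, "dx": -0.0049, "dy": -0.0002, "dz": 0, "ax": 0, "ay": 0, "az": 5}

```text
t: 18.73
position: [0.5663, -0.0766, 0.0932]
tool_rot: [3.132, -0.526, 0.058]
ft_force: [3.9, 9.8, 3.2]
grip_width: 0.146
grip_force: 30.2
```

```bash
python3 -c "
from m import *
torque()"
```

```text
t 18.725 angle -88.44683463993505 axial torque cw on wheel 0.027317198044968904 F [3.8953 9.8424 3.2229] M [ 1.6001 -0.6003  0.5815] r,h 0.055957272494171574 -0.015060944475769835 q6 1.1689669272906944 w 0.1457000383682049
```

Emit:
drive_tool:
  rows:
    - {"hand": 1, "dx": -0.0049, "dy": 0, "dz": 0, "ax": 0, "ay": 0, "az": 5}

```text
t: 18.85
position: [0.5621, -0.0766, 0.0908]
tool_rot: [-3.1, -0.524, -0.043]
ft_force: [4.6, 12.5, 4.7]
grip_width: 0.146
grip_force: 30.2
```

```bash
python3 -c "
from m import *
torque()"
```

```text
t 18.85 angle -93.45255376030266 axial torque cw on wheel 0.12356505220951253 F [ 4.5951 12.4976  4.7032] M [ 2.0955 -0.8213  0.9468] r,h 0.05589482191970144 -0.015084836763749694 q6 1.2518593335821127 w 0.14610341771326055
```

Emit:
drive_tool:
  rows:
    - {"hand": 1, "dx": -0.0049, "dy": 0, "dz": 0, "ax": 0, "ay": 0, "az": 5}

```text
t: 18.98
position: [0.558, -0.0762, 0.0885]
tool_rot: [-3.049, -0.519, -0.144]
ft_force: [8.0, 16.2, 3.6]
grip_width: 0.145
grip_force: 30.1
```

```bash
python3 -c "
from m import *
torque()"
```

```text
t 18.975 angle -98.24954604045494 axial torque cw on wheel 0.22012171562884886 F [ 7.9927 16.2041  3.5679] M [ 2.3986 -1.2174  1.1684] r,h 0.05583786355700834 -0.015035139264816836 q6 1.3359042337332827 w 0.1447301141403589
```

Emit:
drive_tool:
  rows:
    - {"hand": 1, "dx": -0.0039, "dy": -0.0012, "dz": 0, "ax": 0, "ay": 0, "az": 4}

```text
t: 19.1
position: [0.5549, -0.0755, 0.0867]
tool_rot: [-3.012, -0.512, -0.223]
ft_force: [8.4, -3.9, 0.4]
grip_width: 0.141
grip_force: 30.1
```

```bash
python3 -c "
from m import *
torque()"
```

```text
t 19.1 angle -102.04836828024834 axial torque cw on wheel 0.26542703402818024 F [ 8.4311 -3.9487  0.4202] M [-0.3678 -1.0106 -0.4486] r,h 0.05562076218121846 -0.015028627330852425 q6 1.4077647578882313 w 0.1411614125359699
```

Emit:
drive_tool:
  rows:
    - {"hand": 1, "dx": 0, "dy": 0, "dz": 0, "ax": 0, "ay": 0, "az": 0}

```text
t: 19.23
position: [0.5548, -0.0755, 0.0866]
tool_rot: [-3.013, -0.512, -0.221]
ft_force: [7.6, 2.4, 1.4]
grip_width: 0.144
grip_force: 30.2
```

```bash
python3 -c "
from m import *
torque()"
```

```text
t 19.225 angle -102.1361152303334 axial torque cw on wheel 0.12367247125821268 F [7.5953 2.36   1.3972] M [ 0.4663 -0.8689 -0.0414] r,h 0.055660430220648115 -0.01503216698153517 q6 1.4063705021328965 w 0.1439716147085544
```

Emit:
drive_tool:
  rows:
    - {"hand": 1, "dx": -0.0039, "dy": -0.0001, "dz": 0, "ax": 0, "ay": 0, "az": 4}

```text
t: 19.35
position: [0.5519, -0.0747, 0.085]
tool_rot: [-2.974, -0.502, -0.301]
ft_force: [12.0, 2.2, 1.2]
grip_width: 0.142
grip_force: 30.1
```

```bash
python3 -c "
from m import *
torque()
a=cv2.imread('pics/side6.png');b=get_image('side')[:,:,::-1];c=get_image('scene')[:,:,::-1];cv2.imwrite('pics/side7.png',b);cv2.imwrite('pics/scene7.png',c);torque()"
```

```text
t 19.35 angle -105.68252778975801 axial torque cw on wheel 0.4554120786591083 F [11.9675  2.1797  1.2085] M [ 0.5687 -1.4674  0.1692] r,h 0.055607029044836644 -0.015000007419917014 q6 1.4758311304387626 w 0.14239421454282114
t 19.45 angle -105.95239719652032 axial torque cw on wheel 0.24179012054870647 F [9.1422 1.4617 0.9922] M [ 0.4922 -1.172   0.0347] r,h 0.05560581365191503 -0.015024271545544456 q6 1.4767124909662228 w 0.1479721152764227
```

Emit:
drive_tool:
  rows:
    - {"hand": 1, "dx": 0.0092, "dy": -0.0007, "dz": 0, "ax": 0, "ay": 0, "az": -9.5}
    - {"hand": 1, "dx": 0.0092, "dy": -0.0007, "dz": 0, "ax": 0, "ay": 0, "az": -9.5}
    - {"hand": 1, "dx": 0.0092, "dy": -0.0007, "dz": 0, "ax": 0, "ay": 0, "az": -9.5}
    - {"hand": 1, "dx": 0.0092, "dy": -0.0007, "dz": 0, "ax": 0, "ay": 0, "az": -9.5}
    - {"hand": 1, "dx": 0, "dy": 0, "dz": 0, "ax": 0, "ay": 0, "az": 0}
    - {"hand": 1, "dx": 0, "dy": 0, "dz": 0, "ax": 0, "ay": 0, "az": 0}

```text
t: 20.2
position: [0.5827, -0.0723, 0.1028]
tool_rot: [2.936, -0.487, 0.456]
ft_force: [1.7, 3.1, 5.3]
grip_width: 0.142
grip_force: 30.2
```

```bash
python3 -c "
from m import *
torque()"
```

```text
t 20.2 angle -68.47925498265737 axial torque cw on wheel 0.08128555209997107 F [1.696  3.0968 5.2512] M [ 0.7012 -0.5303  0.1611] r,h 0.05621174009972895 -0.01507480601393242 q6 0.8459878135915787 w 0.1418812719920963
```

Next I'll release the rim, back straight out along the wheel axis, and then clear the view.

Emit:
drive_tool:
  rows:
    - {"hand": 0.25, "dx": 0, "dy": 0, "dz": 0, "ax": 0, "ay": 0, "az": 0}
    - {"hand": 0.25, "dx": 0, "dy": 0, "dz": 0, "ax": 0, "ay": 0, "az": 0}
    - {"hand": 0.25, "dx": 0, "dy": 0, "dz": 0, "ax": 0, "ay": 0, "az": 0}
    - {"hand": 0.25, "dx": 0, "dy": 0, "dz": -0.015, "ax": 0, "ay": 0, "az": 0}
    - {"hand": 0.25, "dx": 0, "dy": 0, "dz": -0.03, "ax": 0, "ay": 0, "az": 0}
    - {"hand": 0.25, "dx": 0, "dy": 0, "dz": -0.05, "ax": 0, "ay": 0, "az": 0}
    - {"hand": 0.25, "dx": 0, "dy": 0, "dz": -0.05, "ax": 0, "ay": 0, "az": 0}
    - {"hand": 0.25, "dx": 0, "dy": 0, "dz": -0.05, "ax": 0, "ay": 0, "az": 0}
    - {"hand": 0.25, "dx": 0, "dy": 0, "dz": -0.04, "ax": 0, "ay": 0, "az": 0}
    - {"hand": 0.25, "dx": 0, "dy": 0, "dz": 0, "ax": 0, "ay": 0, "az": 0}
    - {"hand": 0.25, "dx": 0, "dy": 0, "dz": 0, "ax": 0, "ay": 0, "az": 0}

```text
t: 21.58
position: [0.4644, -0.077, 0.3047]
tool_rot: [2.937, -0.485, 0.455]
ft_force: [-0.1, 0.4, -1.0]
grip_width: 0.378
grip_force: 0.0
```

```bash
python3 -c "
from m import *
s=read_state();print(s['t'],s['position'],s['tool_rot'],s['ft_force'],s['q'])
c=get_calibration('wrist');im=get_image('wrist')[:,:,::-1].copy();cv2.imwrite('pics/w8.png',im);np.save('w8.npy',c['pose'])
sc=get_image('scene')[:,:,::-1]
print(proj(c,tw([[.055,0,.096],[.0225,0,.147],[-.015,-.07,.096]])),proj(C,tw([[.0225,0,.147],[-.015,0,.096]])))
A=cv2.resize(im,(400,300));B=cv2.resize(sc[150:350,180:400],None,fx=1.8,fy=1.5);
o=np.zeros((600,800,3),np.uint8);o[:300,:B.shape[1]]=B;o[:300,400:]=A
D=get_image('side')[:,:,::-1][150:370,230:400];D=cv2.resize(D,None,fx=1.8,fy=1.35);o[300:300+D.shape[0],:D.shape[1]]=D
cv2.imwrite('pics/fin.png',o)"
```

```text
21.575 [ 0.4644 -0.077   0.3047] [ 2.9373 -0.4854  0.455 ] [-0.1059  0.3546 -1.028 ] [-0.3366 -0.7041  2.0185  0.1886  1.3382  0.8323]
[[120.1015  98.4737]
 [ 86.3165 100.1797]
 [158.4988 187.5291]] [[281.6252 220.963 ]
 [291.143  246.5352]]
```

```bash
python3 -c "
import cv2,numpy as np
im=cv2.imread('pics/w8.png');f=cv2.imread('pics/fin.png')
A=cv2.resize(im[0:260,0:220],None,fx=2.3,fy=2.3,interpolation=cv2.INTER_CUBIC)
o=np.zeros((600,800,3),np.uint8);o[:A.shape[0],:A.shape[1]]=A[:600];o[:300,506:800]=f[:300,0:294];o[300:600,506:800]=f[300:600,0:294]
cv2.imwrite('pics/fin2.png',o)"
```

```text
(no output)
```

View pics/fin2.png

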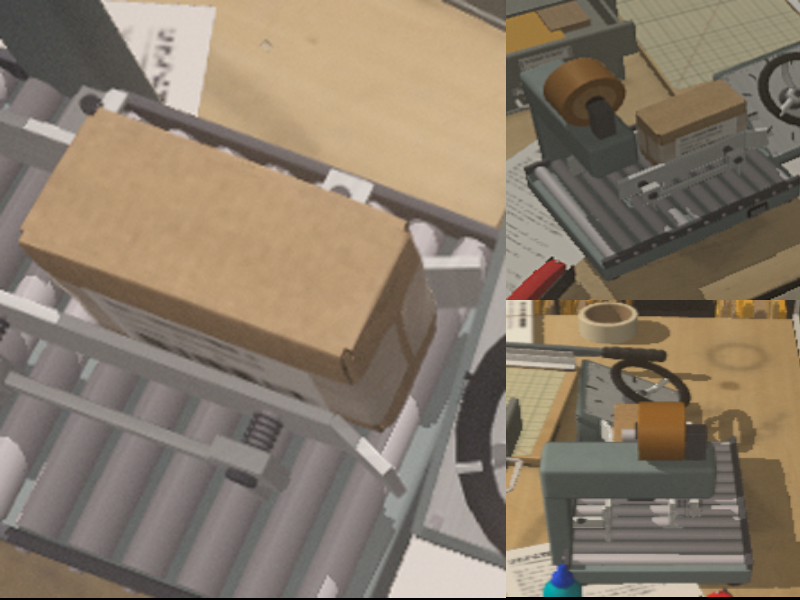

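```bash
python3 -c "
from m import *
W['pose']=np.load('w8.npy')
f=lambda P:(P-TO)@RT
print(f(plane(W,np.array([[60,315],[200,362],[320,405]])/2.3,.096)))
print(f(plane(W,np.array([[105,110],[408,226],[22,235],[345,378]])/2.3,.147)))"
```

```text
[[-0.0133  0.0627  0.096 ]
 [-0.0115  0.0022  0.096 ]
 [-0.0111 -0.0492  0.096 ]]
[[ 0.0547  0.0541  0.147 ]
 [ 0.0529 -0.0682  0.147 ]
 [-0.0022  0.0569  0.147 ]
 [-0.0106 -0.0714  0.147 ]]
```

The last picture shows the parcel standing upright and square against the back rail, with a thin gap to the moving rail and the arm clear of everything. I'm handing the job in.

```bash
python3 -c "
from workcell import *
print(finish_job())"
```

```text
the job is handed in; nothing more can be done
None
```

The job is handed in with no verdict shown: the parcel stands on the rollers against the back rail, was pressed to an estimated 35–40 N, and the wheel was backed off about 37° by the tool's pose (a bit over one mark, to offset the squeeze), leaving an estimated 4 mm clearance.

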